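# Offer up the goniometer's swing arm for its hinge pin

## Task

Get the microwave goniometer ready for its hinge pin. First swing the lever of the stand's swivel collar round to the long locked mark, against its stop, with the swing arm still lying on the bench; then pick up the swing arm and bring its eye in between the two knuckles of the fork, so that the three holes line up and the pin could be dropped straight through. Finish while still holding the arm there: level, still and with the gripper carrying it clear of the fork, the collar still at its mark; leave the pin, its tray, the meter and the receiver horn alone.

Things in the scene. Friction and masses are not known exactly. Their poses are not given: they have to be found in the camera images.
- lever_grip (a point): Point 70 mm above the bench on the axis of the upright grey hand grip (plastic cylinder 18 mm across, 31 to 82 mm above the bench) at the end of the collar's lever, 79 mm from the collar's vertical axis; a level steel bar 9 mm thick at 37 mm height joins it to the collar. It circles that axis at constant height; pinch or push it from above.
- collar (a joint): Angle (rad) of the swivel collar (dark knurled ring 62 mm across, 28 to 46 mm above the bench): 0 = locked, lever over the long black line on the white base plate, at a rigid end stop; up to 1.4 = unlocked. Grows clockwise seen from above: locking goes counter-clockwise. Stays where left; about 3 N at the hand grip turns it. Collar, lever and fork turn as one.
- fork: Fixed hinge leaf, a steel fork in one piece with the collar and lever: two level knuckle plates 28 mm wide (46-54 and 69-77 mm above the bench) with vertical 9 mm holes on the collar's axis, 15 mm gap between. Origin on that axis at bench height, z up. +y points out of the open mouth, -y to the web and the lever. The upright web's inner face is 16 mm behind the holes' axis; the sides are open.
- fork_bore (a point): Centre of the fork's two holes, mid-way in the gap, on the collar's axis, 61.5 mm above the bench; z axis is the hinge axis (vertical), +y points out of the mouth.
- swingarm: Loose arm on the bench: aluminium rail 24 wide, 18 tall, x = -75 to 78 mm, straight sides, 0.28 kg (+-20 %). Origin under the rail, near its balance point; x along it to the eye, z up. Black rider with socket (40 mm high) at x = -70 to -44: grip the rail between x = -40 and 75. In front a steel tongue, 5 to 13 mm above the underside, ends in a round 24 mm eye with a vertical 9 mm hole.
- eye_bore (a point): Centre of the hole in the swing arm's eye: x = 105 mm, y = 0, z = 9 mm in the arm's frame (mid-thickness of the tongue); same axes as the arm.
- tray: Bystander: grey parts tray 110 x 80 x 16 mm with white washers, lying on the bench; origin under its centre.
- pin: Bystander: the steel hinge pin, 8 mm with a tapered nose, 60 mm tall, standing on its 22 mm head in the tray; origin under its head. For a colleague to fit afterwards.
- receiver: Bystander: microwave receiver horn on a post with a round foot of 64 mm, 125 mm tall, standing on the bench; origin under its foot.
- meter: Bystander: black hand-held multimeter 150 x 78 x 34 mm lying on the bench; origin under its centre, x along its length.

How it is judged (in metres and radians):
On the way, in this order (a step that is already met when the one before it is completed fails the run):
1. the collar stands at its locked mark, with the swing arm still on the bench (value of joint collar below 0.06 rad and height (world z) of eye_bore below 0.02 m), for 0.2 s.
2. the swing arm is picked up by the gripper (height (world z) of swingarm above 0.03 m and contact force between the fingers and swingarm above 2 N), for 0.2 s.
At the end, for the whole second after the job is handed in: Collar within 0.06 rad of its mark; the eye's hole within 3 mm horizontally of the fork's holes (the pin's tapered nose takes that up) and 3.5 mm of mid-gap; arm level within 0.07 rad, at rest, gripped with over 2 N, pressing on the fork with under 1 N (value of joint collar below 0.06 rad and horizontal distance between eye_bore and fork_bore below 0.003 m and z of eye_bore in the frame of fork_bore between -0.0035 and 0.0035 m and angle between swingarm's own z axis and vertical below 0.07 rad and contact force between the fingers and swingarm above 2 N and contact force between swingarm and fork below 1 N and linear speed of swingarm below 0.02 m/s); the arm keeps its last pose, push and grip.
It fails at once if a bystander (tray, pin, meter or receiver horn) is moved by more than 15 mm (distance of any of tray, pin, meter, receiver from where it was at the start of the episode above 0.015 m).
It also fails if it takes over 67 s, if anything falls off the work surface, if the arm or the gripper's body presses on something with over 40 N, if the wrist force passes 120 N, or if a joint passes its speed limit or range.

## Robot

A 6-joint arm with a two-finger parallel gripper is mounted at the origin on the work surface. World frame = base frame: x ahead of the robot, y to its left, z up, the work surface at z = 0. Lengths are in m, angles in degrees, forces in N, time in s.
With the tool pointing down it reaches from about 0.35 to 0.875 m from the base axis. Payload 4.2 kg.
Tool frame: the origin (TCP) lies on the centre line of the jaws, within the pads' length; the fingertips stand 19 mm ahead of it and the grasp point (between the pads) is the TCP; x points along the fingers, y is the direction in which the jaws open and shut, and the axes are right-handed (so a half turn about x gives the same grasp; the last joint's range is limited). The gripper opens to 87 mm and grips with 3 to 60 N. Pads are 19 mm wide; open, the fingers measure 117 mm over their backs; the gripper's body (75 mm by 190 mm) begins 51 mm behind the grasp point.
Start: joints at [-60.986, 22.042, 0.453, 0, -68.411, -14.817], TCP at [0.153, -0.606, 0.242] pointing down, gripper open.
Joint ranges: [-179.83, 179.83], [-69.29, 118.12], [-61.27, 80.66], [-181.25, 117.63], [-171.15, -9.14], [-177.46, 177.46]. Speed limits (degrees/s): [159.86, 159.86, 180, 180, 180, 180].

## Interface

Orientations are given as a 3x3 rotation matrix whose columns are the frame's x, y, z axes.
In Python, from station import r, viewer, job, spotter gives the robot as it stands.
- The arm moves only by the tool play_rows, never from a script. Its argument "commands" is a list of rows, each an object of numbers: "fingers": the gripper command: -1 is fully open, 1 is shut, values between are in proportion; "tx", "ty", "tz": the shift along the tool's x, y, z normalised to -1 to 1, where 1 is 750 mm; "ax", "ay", "az": the turn, a rotation vector about the tool's x, y, z normalised to -1 to 1, where 1 is pi rad. In form: [{"fingers": .., "tx": .., "ty": .., "tz": .., "ax": .., "ay": .., "az": ..}, ...]. A call has 1 to 5 rows; each row is the pose to reach, as a shift and turn from the pose commanded when the call began, along the tool's axes at that moment, turning the shorter way round; what a row does not reach only later rows make up. A row lasts 1/12 s, in which the tool goes at most 41.7 mm and 7.16 degrees, less where a joint would pass 70% of its speed; a pose out of reach is approached as far as the arm can. A call with a number of a shift or a turn outside -1 to 1 is refused whole. A call with a gripper value outside its range is refused whole. The fingers move at their own pace and stop on an object; the grip force is fixed at half the most. Time passes only in rows, so rows that repeat a pose let the fingers close. It gives the time, the measured TCP pose, the force and the opening at its end, in the units of the state.
- r.sense(): the state, without advancing time (a new reading comes with each control period).
- viewer.capture(name): name is "side" or "top"; returns a dict with "image" (420x560x3 uint8, red, green, blue), "fx", "fy", "cx", "cy" (pixels), "R" (3x3) and "t" (3): a world point X has camera coordinates R X + t. Camera axes: x right, y down, z forward; pixel columns grow to the right and rows downward; lengths in m; the calibration is good to about 2 mm. A picture is of the moment at which its call begins. There is no depth.
- job.finish_job(): hands the job in, once; it reports no verdict.
Trained networks look in a picture, given as the dict that the camera call returned (one of the last four; its "shot" number tells which), for a name from the list of things; names that differ only in an ending like _2 or _b are one class to them, and where a whole thing is asked for, a point or a joint stands for the part that bears it (a point fixed in the world has none). Each returns a list of dicts, best first, with "score" (0 to 1); they miss things now and then, are a little off and sometimes report something else, mostly with a low value. They report only what shows in the picture. A call takes as long as a camera call.
- spotter.find_in(name, picture): "uv" ([column, row] in pixels, amid what is visible of it).
- spotter.silhouettes(name, picture): "region" (420x560 bool, what is visible of it) and "uv" ([column, row] in pixels, amid what is visible of it).
The state is a dict: "time_s": time; "joints": joint angles; "joint_velocities": joint speeds; "effort": joint torques, N m; "tcp_pos": TCP position; "ee_rot": TCP orientation; "wrist_force": force on the tool from outside, world axes, zero at the start; "moment": the same for the moment, N m; "gripper_width": opening from 0.0 (shut) to 1.0 (fully open).
Only numpy, scipy, OpenCV 4.12 (cv2) and the standard library are available. Lean on these libraries where they do the work, as an engineer would, in place of code of your own. Each camera call takes 0.05 s, during which the arm holds its last target. There are 200 camera calls.

## Working session

There is one attempt and no reset: what is moved stays moved. The work goes in short steps, Python scripts to look and compute and a tool call to move; the robot and the scene stay as the last step left them, time stands still between calls to the robot, and variables do not carry over. Pictures are saved under pics/ and viewed, about 8 in all and at most 12, crops included, and the job is handed in when it is done.

Besides the shell and the picture viewer there is one more tool, called after "Request:" as name(argument=value, ...), one argument or row to a line, values as JSON. play_rows: Moves the arm, as the interface text tells. Its arguments: {"type":"object","properties":{"commands":{"type":"array"}},"required":["commands"]}

```bash
mkdir -p pics; ls; cat > h.py <<'E'
import numpy as np, cv2
from station import r, viewer, job, spotter
def ray(p,uv,z):
    R=np.array(p["R"]);t=np.array(p["t"]);c=-R.T@t
    d=R.T@np.array([(uv[0]-p["cx"])/p["fx"],(uv[1]-p["cy"])/p["fy"],1.])
    return c+d*(z-c[2])/d[2]
def proj(p,X):
    q=np.array(p["R"])@np.array(X)+np.array(p["t"]);return [p["fx"]*q[0]/q[2]+p["cx"],p["fy"]*q[1]/q[2]+p["cy"]]
def save(p,n,crop=None,s=1):
    im=p["image"][:,:,::-1]
    if crop: a,b,c,d=crop; im=im[b:d,a:c]
    cv2.imwrite("pics/"+n,cv2.resize(im,None,fx=s,fy=s,interpolation=cv2.INTER_CUBIC))
E
python3 - <<'E'
from h import *
for n in("top","side"):
    p=viewer.capture(n);save(p,n+"0.png",s=1.4)
    R=np.array(p["R"]);print(n,-R.T@np.array(p["t"]),p["fx"],R[2])
    for k,z in dict(lever_grip=.07,fork=.077,collar=.04,swingarm=.018,eye_bore=.013,tray=.01,pin=.03,receiver=.06,meter=.03).items():
        print(k,[(np.round(d["uv"],1).tolist(),round(d["score"],2),ray(p,d["uv"],z)[:2].round(3).tolist()) for d in spotter.find_in(k,p)[:2]])
print(r.sense())
E
```

```text
pics
top [0.36298397 0.00790729 1.16848228] 384.54073112870793 [ 0.1632781   0.01360767 -0.98648624]
lever_grip [([347.4, 202.2], 0.57, [0.57, -0.186])]
fork [([349.5, 200.1], 0.67, [0.575, -0.191])]
collar [([349.5, 197.7], 0.94, [0.589, -0.199])]
swingarm [([231.8, 231.7], 0.75, [0.497, 0.156]), ([221.4, 164.1], 0.58, [0.708, 0.188])]
eye_bore [([232.7, 227.5], 0.91, [0.51, 0.154]), ([229.2, 158.7], 0.43, [0.727, 0.165])]
tray [([229.7, 157.9], 0.59, [0.73, 0.164])]
pin [([222.2, 165.4], 0.53, [0.701, 0.184])]
receiver [([139.5, 220.5], 0.94, [0.53, 0.422])]
meter [([410.3, 200.7], 0.69, [0.578, -0.382]), ([230.1, 230.5], 0.41, [0.499, 0.16])]
side [0.37176039 0.88926726 0.64483795] 445.86169442350825 [ 0.16500732 -0.82618577 -0.53869254]
lever_grip [([286.3, 169.4], 0.69, [0.568, -0.158])]
fork [([198.2, 258.6], 0.62, [0.666, 0.253]), ([280.3, 167.6], 0.59, [0.584, -0.152])]
collar [([283.2, 170.0], 0.66, [0.587, -0.208])]
swingarm [([280.8, 265.2], 0.98, [0.516, 0.172])]
eye_bore [([279.9, 265.9], 0.78, [0.519, 0.169]), ([284.0, 170.2], 0.24, [0.594, -0.256])]
tray [([187.5, 255.
[... 261 characters left out ...]
6165e-05,
       -6.84118522e+01, -1.48183281e+01]), 'joint_velocities': array([-0.01949926, -0.0285681 ,  0.04064687,  0.01488835, -0.07221363,
        0.00759689]), 'effort': array([ 7.49507353e-05, -3.90475309e+01,  1.87624794e+01,  4.22439292e+00,
        1.54869125e-02, -2.53974019e-05]), 'tcp_pos': array([ 0.15330056, -0.60586739,  0.24153633]), 'ee_rot': array([[-2.34327981e-05, -2.45235956e-01,  9.69463421e-01],
       [ 4.45675433e-05,  9.69463421e-01,  2.45235956e-01],
       [-9.99999999e-01,  4.89531677e-05, -1.17876765e-05]]), 'wrist_force': array([0.01486703, 0.21766154, 0.00072715]), 'moment': array([ 0.00153731, -0.06103814, -0.01879968]), 'gripper_width': 0.9977747514268069}
```

```bash
python3 - <<'E'
from h import *
p=viewer.capture("top");save(p,"t1.png",(190,130,440,270),3.2)
p=viewer.capture("side");save(p,"s1.png",(160,120,360,310),3.1)
E
```

```text
(no output)
```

View pics/t1.png

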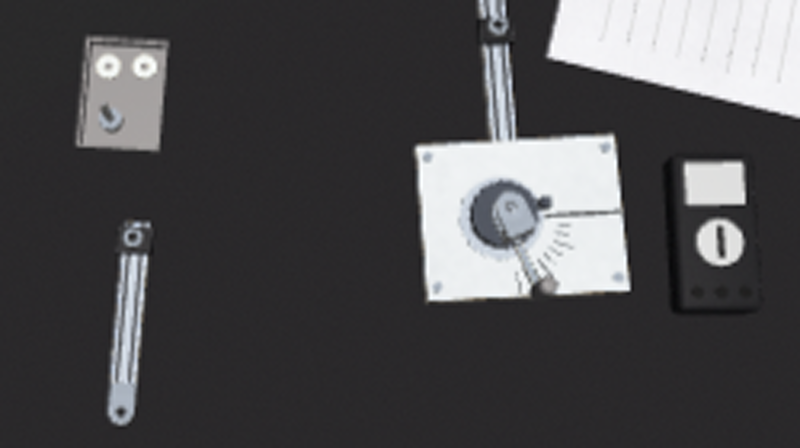

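View pics/s1.png

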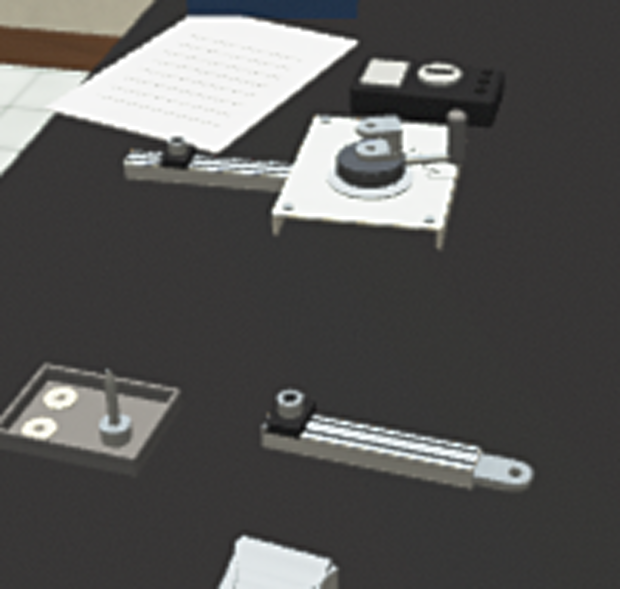

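The pictures show the fork hole at (350,195) in the top picture and the lever grip at (360,219). The long black line runs to the right (−y), so the lever turns CCW. The swing arm's eye is at (228,258) and its rider at (232,204), which means its x axis points toward −x.

```bash
python3 - <<'E'
from h import *
t=viewer.capture("top");s=viewer.capture("side")
T=lambda a,b:(a/3.2+190-.35,b/3.2+130-.35)
S=lambda a,b:(a/3.1+160-.35,b/3.1+120-.35)
for n,a,z in[("forkT",T(511,207),.077),("gripT",T(545,285),.082),("lineA",T(548,216),.008),("lineB",T(618,211),.008),("eye",T(121,411),.013),("socket",T(134,237),.04),("railendTop",T(120,384),.018)]:print(n,ray(t,a,z).round(4))
for n,a,z in[("forkS",S(377,126),.077),("forklow",S(370,149),.054),("gripS",S(457,114),.082),("eye",S(516,471),.013),("socket",S(291,397),.04)]:print(n,ray(s,a,z).round(4))
for p in(t,s):
  for nm in("swingarm","lever_grip"):
    for d in spotter.silhouettes(nm,p)[:2]:
        m=d["region"];v,u=np.nonzero(m);print(nm,d["score"],m.sum(),u.min(),u.max(),v.min(),v.max())
E
```

```text
forkT [ 0.5915 -0.1918  0.077 ]
gripT [ 0.519  -0.2175  0.082 ]
lineA [ 0.5964 -0.2393  0.008 ]
lineB [ 0.5998 -0.3064  0.008 ]
eye [0.4182 0.1698 0.013 ]
socket [0.5784 0.1541 0.04  ]
railendTop [0.4431 0.17   0.018 ]
forkS [ 0.5898 -0.195   0.077 ]
forklow [ 0.5958 -0.1932  0.054 ]
gripS [ 0.5219 -0.2233  0.082 ]
eye [0.4193 0.1672 0.013 ]
socket [0.5808 0.1525 0.04  ]
swingarm 0.71 572 223 237 200 262
lever_grip 0.82 412 336 363 187 223
lever_grip 0.16 489 225 237 200 261
swingarm 0.72 1244 244 330 245 277
swingarm 0.69 525 268 309 157 180
lever_grip 0.75 503 268 309 156 180
```

```bash
cat >> h.py <<'E'
def to(*pts):
    s=r.sense();R=np.array(s["ee_rot"]);q=np.array(s["tcp_pos"]);th=np.degrees(np.arctan2(R[1,1],R[0,1]))
    print("t",round(s["time_s"],2),"pos",q.round(4),"yaw",th.round(2),"F",np.round(s["wrist_force"],1),"w",round(s["gripper_width"]*87,1), "tilt",R[2].round(4))
    for x,y,z,yaw in pts:
        from scipy.spatial.transform import Rotation as Q
        d=R.T@(np.array([x,y,z])-q); a=np.radians(yaw)
        T=np.array([[0,np.cos(a),np.sin(a)],[0,np.sin(a),-np.cos(a)],[-1,0,0]])
        v=Q.from_matrix(R.T@T).as_rotvec()/np.pi
        print("t",(d/.75).round(4).tolist(),"a",v.round(4).tolist(),"rows",round(max(np.linalg.norm(d)/.0417,np.linalg.norm(v)*180/7.16),1))
E
python3 -c "
from h import *
to((.52,-.221,.16,111),(.52,-.221,.07,111))"
```

```text
t 1.4 pos [ 0.1533 -0.6059  0.2416] yaw 104.2 F [ 0.1 -0.6 -0.3] w 87.0 tilt [-1. -0. -0.]
t [0.1087, 0.3776, 0.5999] a [-0.0378, -0.0, 0.0] rows 12.9
t [0.2287, 0.3776, 0.5999] a [-0.0378, -0.0, 0.0] rows 13.4
```

Request:
play_rows(
  commands=[
    {"fingers": 0.2,"tx": 0.109,"ty": 0.378,"tz": 0.6,"ax": -0.038,"ay": 0,"az": 0},
    {"fingers": 0.2,"tx": 0.109,"ty": 0.378,"tz": 0.6,"ax": -0.038,"ay": 0,"az": 0},
    {"fingers": 0.2,"tx": 0.109,"ty": 0.378,"tz": 0.6,"ax": -0.038,"ay": 0,"az": 0},
    {"fingers": 0.2,"tx": 0.109,"ty": 0.378,"tz": 0.6,"ax": -0.038,"ay": 0,"az": 0},
    {"fingers": 0.2,"tx": 0.109,"ty": 0.378,"tz": 0.6,"ax": -0.038,"ay": 0,"az": 0},
  ],
)

```text
time_s: 1.82
tcp_pos: [0.2962, -0.4554, 0.2099]
ee_rot: [[0.0, -0.358, 0.934], [-0.0, 0.934, 0.358], [-1.0, -0.001, 0.0]]
wrist_force: [1.1, -0.3, -0.2]
gripper_width: 0.708
```

```bash
python3 -c "
from h import *
to((.52,-.221,.16,111),(.52,-.221,.07,111))"
```

```text
t 1.82 pos [ 0.2962 -0.4554  0.2099] yaw 111.01 F [ 1.1 -0.3 -0.2] w 61.6 tilt [-1.e+00 -6.e-04  2.e-04]
t [0.0665, 0.1848, 0.3906] a [0.0, 0.0001, 0.0002] rows 7.9
t [0.1865, 0.1849, 0.3906] a [0.0, 0.0001, 0.0002] rows 8.5
```

Request:
play_rows(
  commands=[
    {"fingers": 0.2,"tx": 0.066,"ty": 0.185,"tz": 0.39,"ax": 0,"ay": 0,"az": 0},
    {"fingers": 0.2,"tx": 0.066,"ty": 0.185,"tz": 0.39,"ax": 0,"ay": 0,"az": 0},
    {"fingers": 0.2,"tx": 0.066,"ty": 0.185,"tz": 0.39,"ax": 0,"ay": 0,"az": 0},
    {"fingers": 0.2,"tx": 0.066,"ty": 0.185,"tz": 0.39,"ax": 0,"ay": 0,"az": 0},
    {"fingers": 0.2,"tx": 0.066,"ty": 0.185,"tz": 0.39,"ax": 0,"ay": 0,"az": 0},
  ],
)

```text
time_s: 2.23
tcp_pos: [0.4385, -0.3059, 0.1786]
ee_rot: [[0.001, -0.359, 0.933], [-0.0, 0.933, 0.359], [-1.0, -0.001, 0.001]]
wrist_force: [1.1, -0.4, -0.3]
gripper_width: 0.419
```

```bash
python3 -c "
from h import *
to((.52,-.221,.16,111),(.52,-.221,.07,111))"
```

```text
t 2.23 pos [ 0.4385 -0.3059  0.1786] yaw 111.05 F [ 1.1 -0.4 -0.3] w 36.5 tilt [-1.e+00 -7.e-04  6.e-04]
t [0.0248, 0.0666, 0.1421] a [0.0003, 0.0002, 0.0002] rows 2.9
t [0.1448, 0.0667, 0.142] a [0.0003, 0.0002, 0.0002] rows 3.8
```

Request:
play_rows(
  commands=[
    {"fingers": 0.2,"tx": 0.025,"ty": 0.066,"tz": 0.142,"ax": 0,"ay": 0,"az": 0},
    {"fingers": 0.2,"tx": 0.025,"ty": 0.066,"tz": 0.142,"ax": 0,"ay": 0,"az": 0},
    {"fingers": 0.2,"tx": 0.025,"ty": 0.066,"tz": 0.142,"ax": 0,"ay": 0,"az": 0},
    {"fingers": 0.2,"tx": 0.025,"ty": 0.066,"tz": 0.142,"ax": 0,"ay": 0,"az": 0},
    {"fingers": 0.2,"tx": 0.025,"ty": 0.066,"tz": 0.142,"ax": 0,"ay": 0,"az": 0},
  ],
)

```text
time_s: 2.65
tcp_pos: [0.52, -0.2216, 0.1591]
ee_rot: [[-0.001, -0.362, 0.932], [0.0, 0.932, 0.362], [-1.0, 0.0, -0.001]]
wrist_force: [-0.4, -0.0, -0.6]
gripper_width: 0.401
```

```bash
python3 -c "
from h import *
to((.52,-.221,.07,111))
p=viewer.capture('side');save(p,'s2.png',(240,110,360,200),6)
print(proj(p,(.52,-.221,.082)),proj(p,(.592,-.193,.077)))"
```

```text
t 2.65 pos [ 0.52   -0.2216  0.1591] yaw 111.22 F [-0.4 -0.  -0.6] w 34.9 tilt [-1.e+00  4.e-04 -8.e-04]
t [0.1188, 0.0007, 0.0004] a [0.0012, -0.0003, -0.0001] rows 2.1
[np.float64(307.60784239365495), np.float64(156.85191603779364)] [np.float64(280.33278390497907), np.float64(160.54208934039747)]
```

View pics/s2.png

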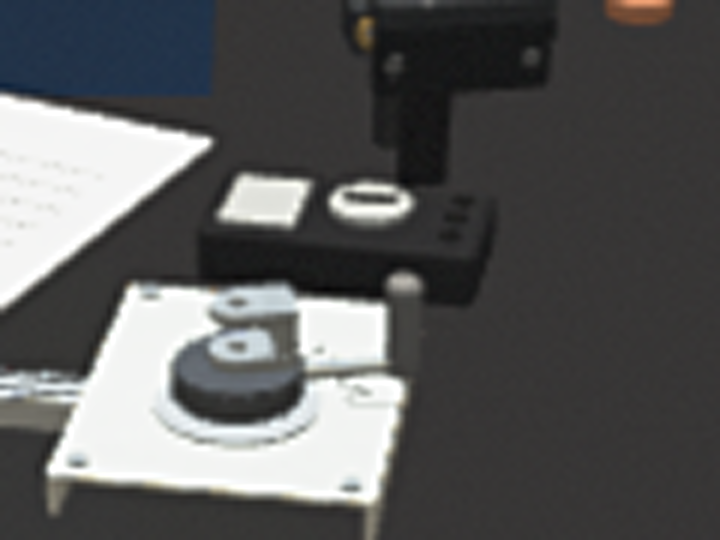

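The gripper is above the hand grip, which is at crop (405,285), i.e. pixel (307,157). That agrees with the projection, so I descend.

Request:
play_rows(
  commands=[
    {"fingers": 0.2,"tx": 0.03,"ty": 0,"tz": 0,"ax": 0,"ay": 0,"az": 0},
    {"fingers": 0.2,"tx": 0.06,"ty": 0,"tz": 0,"ax": 0,"ay": 0,"az": 0},
    {"fingers": 0.2,"tx": 0.09,"ty": 0,"tz": 0,"ax": 0,"ay": 0,"az": 0},
    {"fingers": 0.2,"tx": 0.119,"ty": 0,"tz": 0,"ax": 0,"ay": 0,"az": 0},
    {"fingers": 0.2,"tx": 0.119,"ty": 0,"tz": 0,"ax": 0,"ay": 0,"az": 0},
  ],
)

```text
time_s: 3.12
tcp_pos: [0.515, -0.2237, 0.0668]
ee_rot: [[-0.008, -0.356, 0.934], [0.002, 0.935, 0.356], [-1.0, 0.005, -0.007]]
wrist_force: [-0.5, -0.2, 0.9]
gripper_width: 0.401
```

```bash
python3 -c "
from h import *
C=np.array([.592,-.193])
to(*[(*(C+.079*np.array([np.cos(np.radians(a)),np.sin(np.radians(a))])),.07,a+270) for a in (-152,-145,-138,-131,-124)])"
```

```text
t 3.12 pos [ 0.515  -0.2237  0.0668] yaw 110.85 F [-0.5 -0.2  0.9] w 34.9 tilt [-1.      0.0048 -0.007 ]
t [-0.0044, -0.0114, 0.006] a [-0.0397, -0.0021, -0.0017] rows 1.0
t [-0.0045, -0.024, 0.0084] a [-0.0786, -0.002, -0.0018] rows 2.0
t [-0.0046, -0.0363, 0.0123] a [-0.1175, -0.0019, -0.0019] rows 3.0
t [-0.0047, -0.048, 0.0176] a [-0.1564, -0.0018, -0.0021] rows 3.9
t [-0.0048, -0.0589, 0.0244] a [-0.1953, -0.0017, -0.0022] rows 4.9
```

Request:
play_rows(
  commands=[
    {"fingers": 0.2,"tx": 0,"ty": -0.011,"tz": 0.002,"ax": -0.039,"ay": 0,"az": 0},
    {"fingers": 0.2,"tx": 0,"ty": -0.024,"tz": 0.004,"ax": -0.078,"ay": 0,"az": 0},
    {"fingers": 0.2,"tx": 0,"ty": -0.036,"tz": 0.008,"ax": -0.117,"ay": 0,"az": 0},
    {"fingers": 0.2,"tx": 0,"ty": -0.048,"tz": 0.013,"ax": -0.156,"ay": 0,"az": 0},
    {"fingers": 0.2,"tx": 0,"ty": -0.059,"tz": 0.02,"ax": -0.195,"ay": 0,"az": 0},
  ],
)

```text
time_s: 3.53
tcp_pos: [0.5468, -0.2596, 0.071]
ee_rot: [[-0.003, -0.832, 0.554], [0.002, 0.554, 0.832], [-1.0, 0.004, -0.0]]
wrist_force: [-1.5, 3.1, -1.1]
gripper_width: 0.402
```

```bash
python3 -c "
from h import *
C=np.array([.592,-.193])
to(*[(*(C+.079*np.array([np.cos(np.radians(a)),np.sin(np.radians(a))])),.07,a+270) for a in (-124,-117,-110,-103,-96,-89)])"
```

```text
t 3.53 pos [ 0.5468 -0.2596  0.071 ] yaw 146.35 F [-1.5  3.1 -1.1] w 34.9 tilt [-1.0e+00  3.6e-03 -3.0e-04]
t [0.0013, -0.0004, 0.002] a [0.0019, -0.0001, -0.0011] rows 0.1
t [0.0013, -0.0132, 0.0027] a [-0.037, -0.0, -0.0012] rows 0.9
t [0.0013, -0.0259, 0.0049] a [-0.0759, 0.0, -0.0012] rows 1.9
t [0.0012, -0.0382, 0.0087] a [-0.1147, 0.0001, -0.0012] rows 2.9
t [0.0012, -0.0499, 0.014] a [-0.1536, 0.0002, -0.0012] rows 3.9
t [0.0011, -0.0609, 0.0206] a [-0.1925, 0.0002, -0.0011] rows 4.8
```

Request:
play_rows(
  commands=[
    {"fingers": 0.2,"tx": 0,"ty": -0.013,"tz": 0.0027,"ax": -0.037,"ay": 0,"az": 0},
    {"fingers": 0.2,"tx": 0,"ty": -0.026,"tz": 0.005,"ax": -0.076,"ay": 0,"az": 0},
    {"fingers": 0.2,"tx": 0,"ty": -0.038,"tz": 0.009,"ax": -0.115,"ay": 0,"az": 0},
    {"fingers": 0.2,"tx": 0,"ty": -0.05,"tz": 0.014,"ax": -0.154,"ay": 0,"az": 0},
    {"fingers": 0.2,"tx": 0,"ty": -0.061,"tz": 0.021,"ax": -0.192,"ay": 0,"az": 0},
  ],
)

```text
time_s: 3.95
tcp_pos: [0.5926, -0.2732, 0.0711]
ee_rot: [[-0.005, -1.0, -0.016], [0.0, -0.016, 1.0], [-1.0, 0.005, 0.001]]
wrist_force: [-3.2, -2.4, -1.4]
gripper_width: 0.401
```

```bash
python3 -c "
from h import *
C=np.array([.592,-.193])
to(*[(*(C+.079*np.array([np.cos(np.radians(a)),np.sin(np.radians(a))])),.07,183) for a in (-88,-86,-84,-82,-80,-78)])"
```

```text
t 3.95 pos [ 0.5926 -0.2732  0.0711] yaw -179.1 F [-3.2 -2.4 -1.4] w 34.9 tilt [-1.0e+00  5.5e-03  6.0e-04]
t [0.0014, -0.0029, 0.0016] a [-0.0117, 0.0002, -0.0017] rows 0.3
t [0.0014, -0.0065, 0.0017] a [-0.0117, 0.0002, -0.0017] rows 0.3
t [0.0014, -0.0102, 0.002] a [-0.0117, 0.0002, -0.0017] rows 0.3
t [0.0014, -0.0138, 0.0024] a [-0.0117, 0.0002, -0.0017] rows 0.3
t [0.0014, -0.0175, 0.0029] a [-0.0117, 0.0002, -0.0017] rows 0.3
t [0.0013, -0.0211, 0.0035] a [-0.0117, 0.0002, -0.0017] rows 0.4
```

Request:
play_rows(
  commands=[
    {"fingers": 0.2,"tx": 0,"ty": -0.004,"tz": 0.001,"ax": -0.012,"ay": 0,"az": 0},
    {"fingers": 0.2,"tx": 0,"ty": -0.008,"tz": 0.001,"ax": -0.012,"ay": 0,"az": 0},
    {"fingers": 0.2,"tx": 0,"ty": -0.012,"tz": 0.001,"ax": -0.012,"ay": 0,"az": 0},
    {"fingers": 0.2,"tx": 0,"ty": -0.015,"tz": 0.001,"ax": -0.012,"ay": 0,"az": 0},
    {"fingers": 0.2,"tx": 0,"ty": -0.018,"tz": 0.001,"ax": -0.012,"ay": 0,"az": 0},
  ],
)

```text
time_s: 4.37
tcp_pos: [0.6051, -0.2717, 0.0711]
ee_rot: [[-0.009, -0.999, -0.048], [0.0, -0.048, 0.999], [-1.0, 0.009, 0.0]]
wrist_force: [-13.8, -5.6, 7.2]
gripper_width: 0.4
```

```bash
python3 -c "
from h import *
to((.61,-.2725,.07,183))"
```

```text
t 4.37 pos [ 0.6051 -0.2717  0.0711] yaw -177.23 F [-13.8  -5.6   7.2] w 34.8 tilt [-1.0e+00  9.1e-03  5.0e-04]
t [0.0014, -0.0064, -0.0014] a [-0.0013, 0.0002, -0.0029] rows 0.1
```

Request:
play_rows(
  commands=[
    {"fingers": 0.2,"tx": 0,"ty": -0.002,"tz": 0,"ax": 0,"ay": 0,"az": 0},
    {"fingers": 0.2,"tx": 0,"ty": -0.002,"tz": 0,"ax": 0,"ay": 0,"az": 0},
    {"fingers": 0.2,"tx": 0,"ty": -0.002,"tz": 0,"ax": 0,"ay": 0,"az": 0},
    {"fingers": 0.2,"tx": 0,"ty": -0.002,"tz": 0,"ax": 0,"ay": 0,"az": 0},
  ],
)

```text
time_s: 4.7
tcp_pos: [0.6051, -0.2718, 0.071]
ee_rot: [[-0.012, -0.999, -0.048], [0.0, -0.048, 0.999], [-1.0, 0.012, 0.001]]
wrist_force: [-12.0, -4.3, 6.3]
gripper_width: 0.402
```

Request:
play_rows(
  commands=[
    {"fingers": 0.2,"tx": 0,"ty": 0.01,"tz": 0,"ax": 0,"ay": 0,"az": 0},
    {"fingers": 0.2,"tx": 0,"ty": 0.01,"tz": 0,"ax": 0,"ay": 0,"az": 0},
    {"fingers": 0.2,"tx": -0.05,"ty": 0.01,"tz": 0,"ax": 0,"ay": 0,"az": 0},
    {"fingers": 0.2,"tx": -0.1,"ty": 0.01,"tz": 0,"ax": 0,"ay": 0,"az": 0},
    {"fingers": 0.2,"tx": -0.12,"ty": 0.01,"tz": 0,"ax": 0,"ay": 0,"az": 0},
  ],
)

```text
time_s: 5.12
tcp_pos: [0.607, -0.2716, 0.167]
ee_rot: [[0.012, -0.999, -0.051], [-0.004, -0.051, 0.999], [-1.0, -0.011, -0.004]]
wrist_force: [0.6, -0.4, 1.2]
gripper_width: 0.399
```

```bash
python3 -c "
from h import *
to((.523,.1586,.15,84.6))"
```

```text
t 5.12 pos [ 0.607  -0.2716  0.167 ] yaw -177.07 F [ 0.6 -0.4  1.2] w 34.7 tilt [-0.9999 -0.0115 -0.0045]
t [0.0191, 0.0828, 0.5786] a [0.5462, 0.0021, 0.0039] rows 13.7
```

Request:
play_rows(
  commands=[
    {"fingers": -1,"tx": -0.04,"ty": 0.083,"tz": 0.578,"ax": 0.546,"ay": 0,"az": 0},
    {"fingers": -1,"tx": -0.04,"ty": 0.083,"tz": 0.578,"ax": 0.546,"ay": 0,"az": 0},
    {"fingers": -1,"tx": -0.04,"ty": 0.083,"tz": 0.578,"ax": 0.546,"ay": 0,"az": 0},
    {"fingers": -1,"tx": -0.04,"ty": 0.083,"tz": 0.578,"ax": 0.546,"ay": 0,"az": 0},
    {"fingers": -1,"tx": -0.04,"ty": 0.083,"tz": 0.578,"ax": 0.546,"ay": 0,"az": 0},
  ],
)

```text
time_s: 5.53
tcp_pos: [0.5666, -0.0752, 0.1751]
ee_rot: [[0.004, -0.854, 0.52], [0.001, 0.52, 0.854], [-1.0, -0.003, 0.003]]
wrist_force: [0.7, 0.7, 0.3]
gripper_width: 0.697
```

```bash
python3 -c "
from h import *
to((.523,.1586,.15,84.6))"
```

```text
t 5.53 pos [ 0.5666 -0.0752  0.1751] yaw 148.64 F [0.7 0.7 0.3] w 60.6 tilt [-1.     -0.0031  0.0032]
t [0.0336, 0.212, 0.2359] a [0.3558, 0.0015, 0.0003] rows 8.9
```

Request:
play_rows(
  commands=[
    {"fingers": -1,"tx": 0.034,"ty": 0.212,"tz": 0.236,"ax": 0.356,"ay": 0.001,"az": 0},
    {"fingers": -1,"tx": 0.034,"ty": 0.212,"tz": 0.236,"ax": 0.356,"ay": 0.001,"az": 0},
    {"fingers": -1,"tx": 0.034,"ty": 0.212,"tz": 0.236,"ax": 0.356,"ay": 0.001,"az": 0},
    {"fingers": -1,"tx": 0.034,"ty": 0.212,"tz": 0.236,"ax": 0.356,"ay": 0.001,"az": 0},
    {"fingers": -1,"tx": 0.034,"ty": 0.212,"tz": 0.236,"ax": 0.356,"ay": 0.001,"az": 0},
  ],
)

```text
time_s: 5.95
tcp_pos: [0.5312, 0.1095, 0.1548]
ee_rot: [[0.003, -0.443, 0.897], [0.001, 0.897, 0.443], [-1.0, 0.0, 0.003]]
wrist_force: [0.4, -0.3, 1.1]
gripper_width: 0.984
```

Request:
play_rows(
  commands=[
    {"fingers": -1,"tx": 0,"ty": 0,"tz": 0,"ax": 0.155,"ay": 0,"az": 0},
    {"fingers": -1,"tx": 0,"ty": 0,"tz": 0,"ax": 0.155,"ay": 0,"az": 0},
    {"fingers": -1,"tx": 0,"ty": 0,"tz": 0,"ax": 0.155,"ay": 0,"az": 0},
    {"fingers": -1,"tx": 0,"ty": 0,"tz": 0,"ax": 0.155,"ay": 0,"az": 0},
    {"fingers": -1,"tx": 0,"ty": 0,"tz": 0,"ax": 0.155,"ay": 0,"az": 0},
  ],
)

```text
time_s: 6.37
tcp_pos: [0.5316, 0.1079, 0.1547]
ee_rot: [[0.002, 0.024, 1.0], [0.001, 1.0, -0.024], [-1.0, 0.001, 0.002]]
wrist_force: [-0.8, 0.2, 0.3]
gripper_width: 0.995
```

```bash
python3 -c "
from h import *
to((.523,.1586,.06,84.6),(.523,.1586,.023,84.6))
a=viewer.capture('top')['image'][140:240,310:410];b=viewer.capture('side')['image'][125:225,230:330]
cv2.imwrite('pics/lock.png',cv2.resize(np.hstack([a,b])[:,:,::-1],None,fx=4,fy=4,interpolation=cv2.INTER_CUBIC))"
```

```text
t 6.37 pos [0.5316 0.1079 0.1547] yaw 88.63 F [-0.8  0.2  0.3] w 86.5 tilt [-1.      0.0011  0.002 ]
t [0.1263, 0.0672, -0.0134] a [0.0224, 0.0006, -0.0004] rows 2.6
t [0.1756, 0.0671, -0.0135] a [0.0224, 0.0006, -0.0004] rows 3.4
```

View pics/lock.png

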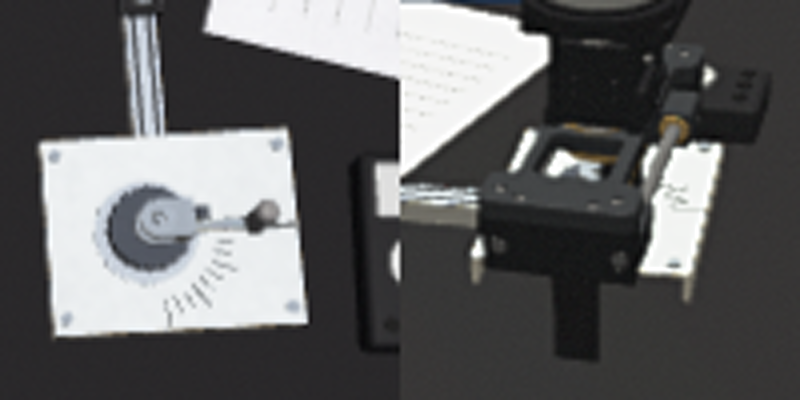

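The lever now lies over the long line (grip at crop (265,212), line running on to the right), so the collar is locked. Next is the arm.

Request:
play_rows(
  commands=[
    {"fingers": -1,"tx": 0.05,"ty": 0.067,"tz": -0.0135,"ax": 0.022,"ay": 0,"az": 0},
    {"fingers": -1,"tx": 0.1,"ty": 0.067,"tz": -0.0135,"ax": 0.022,"ay": 0,"az": 0},
    {"fingers": -1,"tx": 0.13,"ty": 0.067,"tz": -0.0135,"ax": 0.022,"ay": 0,"az": 0},
    {"fingers": -1,"tx": 0.13,"ty": 0.067,"tz": -0.0135,"ax": 0.022,"ay": 0,"az": 0},
    {"fingers": -1,"tx": 0.13,"ty": 0.067,"tz": -0.0135,"ax": 0.022,"ay": 0,"az": 0},
  ],
)

```text
time_s: 6.88
tcp_pos: [0.5211, 0.1566, 0.0554]
ee_rot: [[-0.004, 0.089, 0.996], [-0.003, 0.996, -0.089], [-1.0, -0.003, -0.003]]
wrist_force: [0.8, -0.0, 0.5]
gripper_width: 1.0
```

```bash
python3 -c "
from h import *
to((.523,.1586,.024,84.6))
a=viewer.capture('top')['image'][170:290,170:290];b=viewer.capture('side')['image'][200:320,220:340]
cv2.imwrite('pics/grasp.png',cv2.resize(np.hstack([a,b])[:,:,::-1],None,fx=3.3,fy=3.3,interpolation=cv2.INTER_CUBIC))"
```

```text
t 6.88 pos [0.5211 0.1566 0.0554] yaw 84.87 F [ 0.8 -0.   0.5] w 87.0 tilt [-1.     -0.0035 -0.0035]
t [0.0419, 0.003, 0.0025] a [0.0015, -0.0011, 0.0011] rows 0.8
```

View pics/grasp.png

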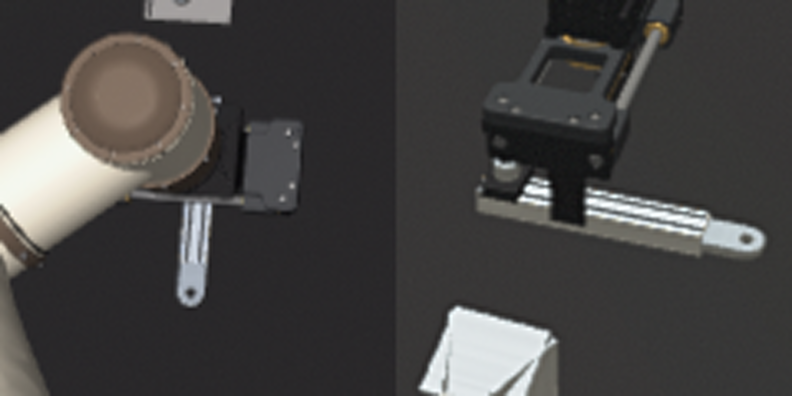

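The fingers straddle the rail, with the socket clear behind them at crop (505,170). I'll descend slightly toward the eye side and grip.

Request:
play_rows(
  commands=[
    {"fingers": -1,"tx": 0.02,"ty": 0.003,"tz": -0.005,"ax": 0.001,"ay": 0,"az": 0},
    {"fingers": -1,"tx": 0.042,"ty": 0.003,"tz": -0.005,"ax": 0.001,"ay": 0,"az": 0},
    {"fingers": -1,"tx": 0.042,"ty": 0.003,"tz": -0.005,"ax": 0.001,"ay": 0,"az": 0},
    {"fingers": 0,"tx": 0.042,"ty": 0.003,"tz": -0.005,"ax": 0.001,"ay": 0,"az": 0},
    {"fingers": 0.2,"tx": 0.042,"ty": 0.003,"tz": -0.005,"ax": 0.001,"ay": 0,"az": 0},
  ],
)

```text
time_s: 7.4
tcp_pos: [0.5194, 0.1598, 0.0269]
ee_rot: [[0.002, 0.095, 0.996], [0.001, 0.996, -0.095], [-1.0, 0.001, 0.002]]
wrist_force: [0.1, 0.0, -0.2]
gripper_width: 0.92
```

Request:
play_rows(
  commands=[
    {"fingers": 0.3,"tx": 0,"ty": 0,"tz": 0,"ax": 0,"ay": 0,"az": 0},
    {"fingers": 1,"tx": 0,"ty": 0,"tz": 0,"ax": 0,"ay": 0,"az": 0},
    {"fingers": 1,"tx": 0,"ty": 0,"tz": 0,"ax": 0,"ay": 0,"az": 0},
    {"fingers": 1,"tx": 0,"ty": 0,"tz": 0,"ax": 0,"ay": 0,"az": 0},
    {"fingers": 1,"tx": 0,"ty": 0,"tz": 0,"ax": 0,"ay": 0,"az": 0},
  ],
)

```text
time_s: 7.82
tcp_pos: [0.518, 0.1594, 0.025]
ee_rot: [[-0.001, 0.095, 0.996], [-0.001, 0.996, -0.095], [-1.0, -0.001, -0.001]]
wrist_force: [0.3, -0.1, 0.2]
gripper_width: 0.552
```

Request:
play_rows(
  commands=[
    {"fingers": 1,"tx": 0,"ty": 0,"tz": 0,"ax": 0,"ay": 0,"az": 0},
    {"fingers": 1,"tx": 0,"ty": 0,"tz": 0,"ax": 0,"ay": 0,"az": 0},
    {"fingers": 1,"tx": 0,"ty": 0,"tz": 0,"ax": 0,"ay": 0,"az": 0},
    {"fingers": 1,"tx": 0,"ty": 0,"tz": 0,"ax": 0,"ay": 0,"az": 0},
    {"fingers": 1,"tx": 0,"ty": 0,"tz": 0,"ax": 0,"ay": 0,"az": 0},
  ],
)

```text
time_s: 8.23
tcp_pos: [0.5181, 0.1596, 0.0247]
ee_rot: [[-0.001, 0.095, 0.996], [-0.001, 0.996, -0.095], [-1.0, -0.001, -0.001]]
wrist_force: [-0.5, 1.1, 0.3]
gripper_width: 0.273
```

```bash
python3 -c "
from h import *
to()
p=viewer.capture('top');print(spotter.find_in('eye_bore',p)[:1])
save(p,'g2.png',(200,220,260,280),8)"
```

```text
t 8.23 pos [0.5181 0.1596 0.0247] yaw 84.57 F [-0.5  1.1  0.3] w 23.7 tilt [-1.e+00 -9.e-04 -8.e-04]
[{'uv': [229.6, 245.6], 'score': 0.79}]
```

Request:
play_rows(
  commands=[
    {"fingers": 1,"tx": -0.02,"ty": 0,"tz": 0,"ax": 0,"ay": 0,"az": 0},
    {"fingers": 1,"tx": -0.06,"ty": 0,"tz": 0,"ax": 0,"ay": 0,"az": 0},
    {"fingers": 1,"tx": -0.1,"ty": 0,"tz": 0,"ax": 0,"ay": 0,"az": 0},
    {"fingers": 1,"tx": -0.13,"ty": 0,"tz": 0,"ax": 0,"ay": 0,"az": 0},
    {"fingers": 1,"tx": -0.13,"ty": 0,"tz": 0,"ax": 0,"ay": 0,"az": 0},
  ],
)

```text
time_s: 8.75
tcp_pos: [0.5204, 0.1606, 0.1268]
ee_rot: [[0.007, 0.094, 0.996], [0.003, 0.996, -0.094], [-1.0, 0.004, 0.006]]
wrist_force: [0.5, 0.3, -1.6]
gripper_width: 0.272
```

```bash
python3 -c "
from h import *
to((.584,-.0135,.1172,183),(.584,-.0135,.0772,183))"
```

```text
t 8.75 pos [0.5204 0.1606 0.1268] yaw 84.62 F [ 0.5  0.3 -1.6] w 23.7 tilt [-1.      0.0035  0.0064]
t [0.0127, -0.2232, 0.1062] a [-0.5466, 0.0025, 0.0009] rows 13.7
t [0.0661, -0.2234, 0.1058] a [-0.5466, 0.0025, 0.0009] rows 13.7
```

Request:
play_rows(
  commands=[
    {"fingers": 1,"tx": 0,"ty": -0.045,"tz": 0.02,"ax": -0.039,"ay": 0,"az": 0},
    {"fingers": 1,"tx": 0,"ty": -0.09,"tz": 0.04,"ax": -0.078,"ay": 0,"az": 0},
    {"fingers": 1,"tx": 0,"ty": -0.135,"tz": 0.06,"ax": -0.117,"ay": 0,"az": 0},
    {"fingers": 1,"tx": 0,"ty": -0.18,"tz": 0.08,"ax": -0.156,"ay": 0,"az": 0},
    {"fingers": 1,"tx": 0,"ty": -0.223,"tz": 0.106,"ax": -0.195,"ay": 0,"az": 0},
  ],
)

```text
time_s: 9.17
tcp_pos: [0.5782, -0.0133, 0.1206]
ee_rot: [[-0.006, -0.469, 0.883], [-0.001, 0.883, 0.469], [-1.0, 0.002, -0.006]]
wrist_force: [0.7, 0.8, -2.3]
gripper_width: 0.27
```

Request:
play_rows(
  commands=[
    {"fingers": 1,"tx": 0,"ty": 0,"tz": 0,"ax": -0.039,"ay": 0,"az": 0},
    {"fingers": 1,"tx": 0,"ty": 0,"tz": 0,"ax": -0.078,"ay": 0,"az": 0},
    {"fingers": 1,"tx": 0,"ty": 0,"tz": 0,"ax": -0.117,"ay": 0,"az": 0},
    {"fingers": 1,"tx": 0,"ty": 0,"tz": 0,"ax": -0.156,"ay": 0,"az": 0},
    {"fingers": 1,"tx": 0,"ty": 0,"tz": 0,"ax": -0.195,"ay": 0,"az": 0},
  ],
)

```text
time_s: 9.58
tcp_pos: [0.5786, -0.0121, 0.1203]
ee_rot: [[-0.005, -0.891, 0.453], [-0.001, 0.453, 0.892], [-1.0, 0.004, -0.004]]
wrist_force: [-0.3, 0.8, -2.7]
gripper_width: 0.276
```

```bash
python3 -c "
from h import *
to((.584,-.0135,.1172,183),(.584,-.0135,.0772,183))"
```

```text
t 9.58 pos [ 0.5786 -0.0121  0.1203] yaw 153.06 F [-0.3  0.8 -2.7] w 24.0 tilt [-1.      0.0042 -0.0037]
t [0.0041, -0.0073, 0.0016] a [-0.1663, -0.0008, -0.0016] rows 4.2
t [0.0575, -0.0075, 0.0018] a [-0.1663, -0.0008, -0.0016] rows 4.2
```

Request:
play_rows(
  commands=[
    {"fingers": 1,"tx": 0.01,"ty": -0.0075,"tz": 0.002,"ax": -0.039,"ay": 0,"az": 0},
    {"fingers": 1,"tx": 0.02,"ty": -0.0075,"tz": 0.002,"ax": -0.078,"ay": 0,"az": 0},
    {"fingers": 1,"tx": 0.04,"ty": -0.0075,"tz": 0.002,"ax": -0.117,"ay": 0,"az": 0},
    {"fingers": 1,"tx": 0.055,"ty": -0.0075,"tz": 0.002,"ax": -0.15,"ay": 0,"az": 0},
    {"fingers": 1,"tx": 0.057,"ty": -0.0075,"tz": 0.002,"ax": -0.166,"ay": 0,"az": 0},
  ],
)

```text
time_s: 10.0
tcp_pos: [0.5825, -0.0134, 0.0753]
ee_rot: [[-0.01, -0.999, -0.049], [-0.002, -0.049, 0.999], [-1.0, 0.01, -0.001]]
wrist_force: [-0.5, 0.0, -2.6]
gripper_width: 0.27
```

Request:
play_rows(
  commands=[
    {"fingers": 1,"tx": 0,"ty": 0,"tz": 0,"ax": 0,"ay": 0,"az": 0},
    {"fingers": 1,"tx": 0,"ty": 0,"tz": 0,"ax": 0,"ay": 0,"az": 0},
    {"fingers": 1,"tx": 0,"ty": 0,"tz": 0,"ax": 0,"ay": 0,"az": 0},
    {"fingers": 1,"tx": 0,"ty": 0,"tz": 0,"ax": 0,"ay": 0,"az": 0},
  ],
)

```text
time_s: 10.33
tcp_pos: [0.5858, -0.0129, 0.0797]
ee_rot: [[-0.001, -0.999, -0.046], [-0.001, -0.046, 0.999], [-1.0, 0.001, -0.001]]
wrist_force: [0.3, -0.3, -2.5]
gripper_width: 0.274
```

```bash
python3 -c "
from h import *
to((.584,-.0135,.0772,183))
im=[]
for n,(a,b) in dict(top=(300,140),side=(225,120)).items():
    p=viewer.capture(n);np.save(n+'.npy',p,allow_pickle=True)
    im.append(cv2.resize(p['image'][b:b+100,a:a+80],None,fx=5,fy=5,interpolation=cv2.INTER_CUBIC))
    for k in('eye_bore','fork','collar'):print(n,k,[(np.round(d['uv'],1),d['score']) for d in spotter.find_in(k,p)[:2]])
cv2.imwrite('pics/app.png',np.hstack(im)[:,:,::-1])"
```

```text
t 10.33 pos [ 0.5858 -0.0129  0.0797] yaw -177.38 F [ 0.3 -0.3 -2.5] w 23.9 tilt [-1.e+00  1.e-03 -9.e-04]
t [0.0034, 0.0024, -0.0007] a [-0.0021, -0.0003, -0.0003] rows 0.1
top eye_bore [(array([307.4, 198.1]), 0.82)]
top fork [(array([349.1, 197.3]), 0.6)]
top collar [(array([350.5, 194.6]), 0.58)]
side eye_bore [(array([262.5, 205. ]), 0.9), (array([286.4, 154.2]), 0.61)]
side fork [(array([280.1, 149.5]), 0.64)]
side collar []
```

View pics/app.png

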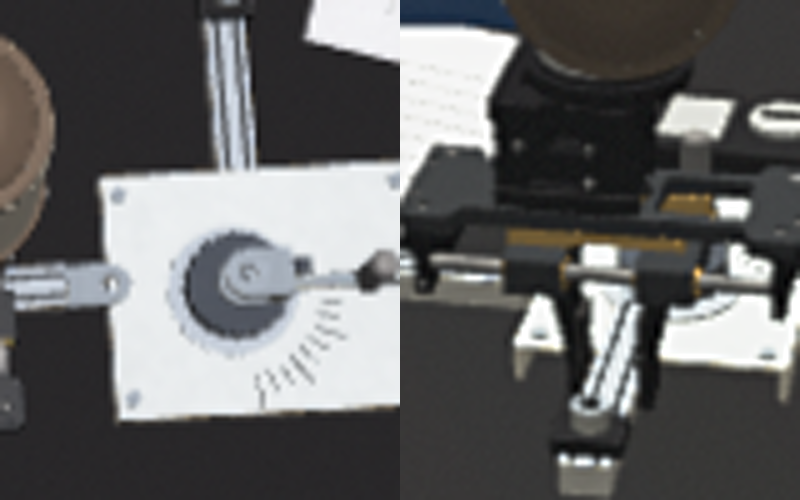

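```bash
python3 -c "
from h import *
t=np.load('top.npy',allow_pickle=True).item()
X=(.5904,-.1125,.068)
print(proj(t,X),proj(t,(.592,-.193,.077)))
g=t['image'].astype(int).sum(2)//3
print(g[191:203,316:331]);print(g[188:202,342:366])
save(t,'z.png',(312,184,372,208),13)
"
```

```text
[np.float64(321.55790429177813), np.float64(195.93958518090346)] [np.float64(349.7432174309787), np.float64(194.15901025681512)]
[[ 40  40  39  39  73 175 236 237 237 237 237 236 236 237 237]
 [ 84  87 101 101 111 165 228 229 234 237 237 237 236 236 236]
 [153 158 175 175 176 178 187 191 220 233 237 236 236 236 236]
 [177 178 176 177 175 166 160 171 179 210 236 236 236 235 236]
 [176 178 177 176 163 133 158 159 175 183 228 235 235 236 236]
 [176 178 178 174 149 122 230 161 175 176 206 234 234 236 236]
 [175 177 177 178 175 123 227 186 175 183 230 235 235 236 236]
 [175 177 177 176 173 161 201 176 176 189 236 236 236 236 237]
 [175 177 176 174 176 175 169 166 182 211 236 236 236 236 236]
 [158 159 159 156 154 156 162 179 210 235 236 237 237 236 236]
 [ 77  77  77  70  50  87 192 235 234 235 236 237 237 236 237]
 [ 39  40  40  41  39  99 224 235 234 235 235 236 236 236 236]]
[[131  89  89  89  89  89  90  91  96  96 104 152 205 225 231 231 234 236
  237 236 235 235 234 235]
 [ 89  89  89  88  91 104 107 124 134 133 133 135 157 190 204 208 225 236
  237 237 236 236 236 235]
 [ 87  88  8
[... 500 characters left out ...]
93 159 153 181 176 140 129 183 176 180 180 174 175 174 177 174 148
  157 192 185 186 181 182]
 [ 87  97 174 135 173 181 178 162 180 180 180 178 174 174 174 177 177 174
  172 172 171 171 171 168]
 [ 87  97 160 140 146 171 182 183 183 182 180 175 174 174 174 176 170 168
  170 171 188 185 184 178]
 [ 89  93 127 166 137 132 159 164 167 164 161 161 154 155 155 154 149 174
  203 209 233 233 233 234]
 [ 87  86  87 134 164 148 118 116 129 128 126 115  73  67  77 105 167 212
  235 234 234 233 226 221]
 [ 87  87  86  86 106 142 147 136 134 134 132 109  88  77 103 159 208 215
  236 235 235 233 206 175]
 [ 88  87  88  87  87  81  83  83  83  84  87  87  87  87 107 183 209 224
  236 235 235 229 229 229]]
```

View pics/z.png

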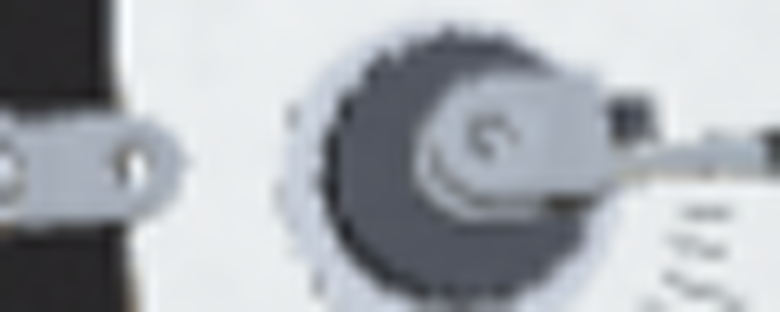

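```bash
python3 -c "
from h import *
to((.5868,-.0645,.0772,183),(.5883,-.0929,.0772,183))"
```

```text
t 10.73 pos [ 0.5857 -0.0128  0.0798] yaw -177.34 F [ 0.6 -0.8 -2.6] w 23.6 tilt [-1.e+00  1.e-03 -9.e-04]
t [0.0035, 0.0018, -0.0689] a [-0.0019, -0.0003, -0.0003] rows 1.2
t [0.0035, 0.0015, -0.1068] a [-0.0019, -0.0003, -0.0003] rows 1.9
```

Request:
play_rows(
  commands=[
    {"fingers": 1,"tx": 0.0035,"ty": 0.0018,"tz": -0.02,"ax": -0.002,"ay": 0,"az": 0},
    {"fingers": 1,"tx": 0.0035,"ty": 0.0018,"tz": -0.04,"ax": -0.002,"ay": 0,"az": 0},
    {"fingers": 1,"tx": 0.0035,"ty": 0.0018,"tz": -0.06,"ax": -0.002,"ay": 0,"az": 0},
    {"fingers": 1,"tx": 0.0035,"ty": 0.0018,"tz": -0.069,"ax": -0.002,"ay": 0,"az": 0},
    {"fingers": 1,"tx": 0.0035,"ty": 0.0018,"tz": -0.069,"ax": -0.002,"ay": 0,"az": 0},
  ],
)

```text
time_s: 11.15
tcp_pos: [0.5867, -0.0658, 0.077]
ee_rot: [[-0.001, -0.999, -0.051], [-0.001, -0.051, 0.999], [-1.0, 0.001, -0.001]]
wrist_force: [0.9, 0.6, -2.5]
gripper_width: 0.271
```

Request:
play_rows(
  commands=[
    {"fingers": 1,"tx": 0,"ty": 0,"tz": 0,"ax": 0,"ay": 0,"az": 0},
    {"fingers": 1,"tx": 0,"ty": 0,"tz": 0,"ax": 0,"ay": 0,"az": 0},
    {"fingers": 1,"tx": 0,"ty": 0,"tz": 0,"ax": 0,"ay": 0,"az": 0},
    {"fingers": 1,"tx": 0,"ty": 0,"tz": 0,"ax": 0,"ay": 0,"az": 0},
  ],
)

```text
time_s: 11.48
tcp_pos: [0.5869, -0.064, 0.0771]
ee_rot: [[-0.001, -0.999, -0.054], [-0.001, -0.054, 0.999], [-1.0, 0.001, -0.001]]
wrist_force: [0.4, -0.6, -2.8]
gripper_width: 0.273
```

```bash
python3 -c "
from h import *
to((.5883,-.0929,.0772,183))
p=viewer.capture('side');a=p['image'][120:220,230:330]
print(proj(p,(.592,-.165,.0615)),proj(p,(.5935,-.1925,.077)),proj(p,(.5935,-.1925,.0535)))
q=viewer.capture('top');b=q['image'][170:220,310:360];
cv2.imwrite('pics/near.png',np.hstack([cv2.resize(a,(400,400),interpolation=2),cv2.resize(b,(400,400),interpolation=2)])[:,:,::-1])"
```

```text
t 11.48 pos [ 0.5869 -0.064   0.0771] yaw -176.93 F [ 0.4 -0.6 -2.8] w 23.7 tilt [-1.0e+00  1.1e-03 -9.0e-04]
t [-0.0001, 0.0002, -0.0386] a [0.0004, -0.0003, -0.0003] rows 0.7
[np.float64(278.27614293622577), np.float64(170.1902630822454)] [np.float64(279.76662806511814), np.float64(160.5724375351841)] [np.float64(279.7578033309298), np.float64(168.06653032809646)]
```

View pics/near.png

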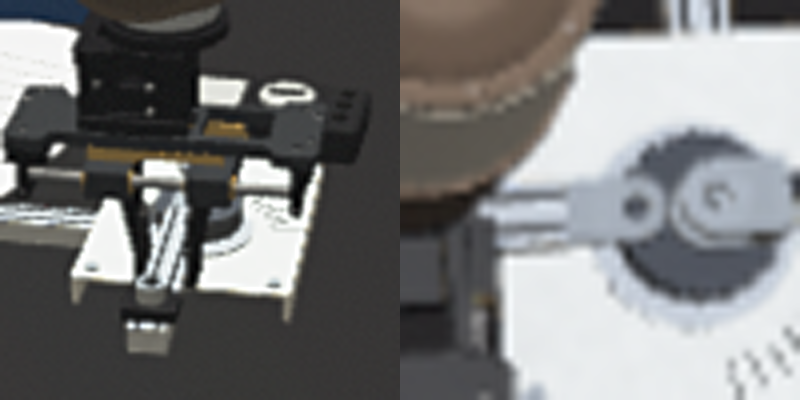

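```bash
python3 -c "
from h import *
q=viewer.capture('top')
e=np.array(proj(q,(.5922,-.1636,.066)))
for F in((.5935,-.1925),(.5925,-.1925),(.5945,-.1925)):print(e,proj(q,(*F,.077)),np.array(proj(q,(*F,.077)))-e)
im=cv2.resize(q['image'][184:206,328:362],None,fx=20,fy=20,interpolation=cv2.INTER_LANCZOS4);cv2.imwrite('pics/near2.png',im[:,:,::-1])"
```

```text
[338.99074962 195.09850641] [np.float64(349.54387304541314), np.float64(193.65490491669343)] [10.55312343 -1.44360149]
[338.99074962 195.09850641] [np.float64(349.561168123038), np.float64(193.99344478088335)] [10.5704185  -1.10506163]
[338.99074962 195.09850641] [np.float64(349.52658304764157), np.float64(193.31646448731868)] [10.53583343 -1.78204192]
```

View pics/near2.png

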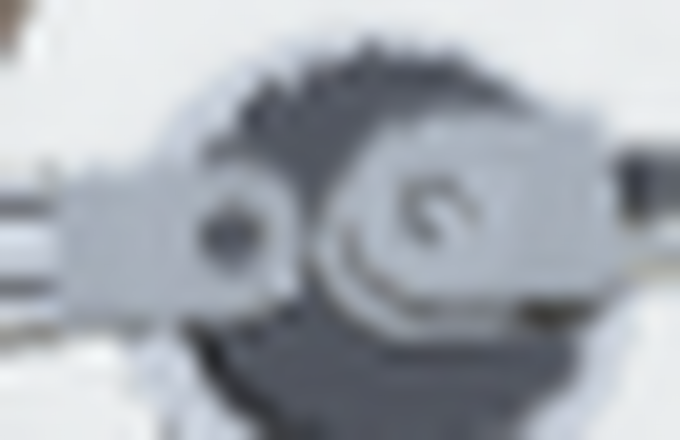

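The eye hole at (339.05,195.15) matches the prediction to under 0.1 px. The fork hole at about (349.4,193.9) gives an axis of (0.593,−0.192). I'll insert in steps.

Request:
play_rows(
  commands=[
    {"fingers": 1,"tx": 0,"ty": 0.001,"tz": -0.008,"ax": 0,"ay": 0,"az": 0},
    {"fingers": 1,"tx": 0,"ty": 0.001,"tz": -0.016,"ax": 0,"ay": 0,"az": 0},
    {"fingers": 1,"tx": 0,"ty": 0.001,"tz": -0.024,"ax": 0,"ay": 0,"az": 0},
    {"fingers": 1,"tx": 0,"ty": 0.001,"tz": -0.032,"ax": 0,"ay": 0,"az": 0},
    {"fingers": 1,"tx": 0,"ty": 0.001,"tz": -0.038,"ax": 0,"ay": 0,"az": 0},
  ],
)

```text
time_s: 12.05
tcp_pos: [0.5875, -0.0942, 0.0771]
ee_rot: [[-0.001, -0.999, -0.052], [-0.001, -0.052, 0.999], [-1.0, 0.001, -0.001]]
wrist_force: [-0.3, -0.3, -2.7]
gripper_width: 0.274
```

Request:
play_rows(
  commands=[
    {"fingers": 1,"tx": 0,"ty": 0,"tz": 0,"ax": 0,"ay": 0,"az": 0},
    {"fingers": 1,"tx": 0,"ty": 0,"tz": 0,"ax": 0,"ay": 0,"az": 0},
    {"fingers": 1,"tx": 0,"ty": 0,"tz": 0,"ax": 0,"ay": 0,"az": 0},
    {"fingers": 1,"tx": 0,"ty": 0,"tz": 0,"ax": 0,"ay": 0,"az": 0},
    {"fingers": 1,"tx": 0,"ty": 0,"tz": 0,"ax": 0,"ay": 0,"az": 0},
  ],
)

```text
time_s: 12.47
tcp_pos: [0.5876, -0.0929, 0.0771]
ee_rot: [[-0.001, -0.999, -0.053], [-0.001, -0.053, 0.999], [-1.0, 0.001, -0.001]]
wrist_force: [0.8, 0.2, -3.9]
gripper_width: 0.271
```

```bash
python3 -c "
from h import *
to((.5877,-.0928,.0772,183.07))
q=viewer.capture('top');p=viewer.capture('side')
im=cv2.resize(q['image'][184:209,328:362],(544,400),interpolation=2);im2=cv2.resize(p['image'][145:185,260:284],(240,400),interpolation=2)
cv2.imwrite('pics/in.png',np.hstack([im,im2])[:,:,::-1])"
```

```text
t 12.47 pos [ 0.5876 -0.0929  0.0771] yaw -176.96 F [ 0.8  0.2 -3.9] w 23.5 tilt [-1.0e+00  1.1e-03 -9.0e-04]
t [-0.0001, -0.0002, 0.0001] a [-0.0001, -0.0003, -0.0004] rows 0.0
```

View pics/in.png

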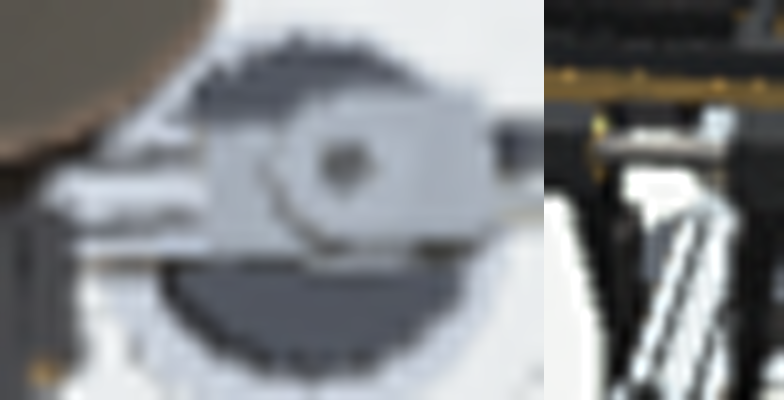

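The tongue is in the fork, and the upper hole at (349.2,193.9) now shows dark right through. I'll check the forces for contact.

Request:
play_rows(
  commands=[
    {"fingers": 1,"tx": 0,"ty": 0,"tz": 0,"ax": 0,"ay": 0,"az": 0},
    {"fingers": 1,"tx": 0,"ty": 0,"tz": 0,"ax": 0,"ay": 0,"az": 0},
    {"fingers": 1,"tx": 0,"ty": 0,"tz": 0,"ax": 0,"ay": 0,"az": 0},
  ],
)

```text
time_s: 12.82
tcp_pos: [0.5876, -0.093, 0.0771]
ee_rot: [[-0.001, -0.999, -0.053], [-0.001, -0.053, 0.999], [-1.0, 0.001, -0.001]]
wrist_force: [0.6, -0.2, -3.4]
gripper_width: 0.275
```

```bash
python3 -c "
from h import *
F=[]
for i in range(12):
    q=viewer.capture('top');s=r.sense();F.append(np.r_[s['wrist_force'],s['moment']])
to();print(np.mean(F,0).round(2),np.std(F,0).round(2))
g=q['image'].astype(int).sum(2)//3;print(g[190:199,344:356])
for k in((.593,-.1924,.077),(.593,-.1924,.0655)):print(proj(q,k))"
```

```text
t 13.42 pos [ 0.5875 -0.0932  0.0771] yaw -176.97 F [-0.3  0.5 -3.4] w 23.7 tilt [-1.      0.0012 -0.001 ]
[ 0.32  0.11 -2.92 -0.    0.11 -0.  ] [0.45 0.42 0.55 0.04 0.02 0.03]
[[ 87  90 111 148 154 180 179 177 176 175 176 175]
 [119 118 154 179 180 180 180 179 177 175 176 175]
 [175 161 181 180 171 166 167 182 182 180 176 174]
 [171 169 183 176 127 107 114 175 184 184 176 174]
 [153 178 184 174 102  95 112 154 183 182 176 173]
 [154 153 182 177 140 120 145 176 180 180 174 174]
 [171 135 174 180 178 162 180 181 181 178 174 174]
 [172 139 146 170 181 183 183 182 180 176 174 174]
 [176 172 132 123 156 161 163 165 162 161 154 154]]
[np.float64(349.51784534647226), np.float64(193.8249110673569)]
[np.float64(348.8349230553078), np.float64(194.65270610258003)]
```

```bash
python3 -c "
from h import *
job.finish_job()"
```

```text
the job is handed in; nothing more can be done
```

I turned the collar to its stop, put the swing arm's eye between the fork knuckles, and handed the job in with the arm still gripped there. Handing in gives no verdict.

- **Collar:** I pushed the lever counter-clockwise until it met the stop at about 14 N. The top picture then showed it over the long black line. It looked unmoved in the last pictures, though I took no separate measurement of its angle at the end.
- **Grasp:** I gripped the rail about 5 mm ahead of its origin. The jaws read 23.7 mm on the 24 mm rail.
- **Fit:** Just before insertion, the measured eye position matched the top picture to within 0.1 px. The commanded end position puts the eye about 0.3 mm from my estimate of the fork axis, (0.593, −0.192). The last reading puts the eye about 0.8 mm from it. I judge that axis estimate good to 1–2 mm. After insertion, the upper hole showed dark right through.
- **Level and contact:** The tool was level to about 0.001 rad. The mean vertical force of −2.9 N is about the arm's own weight, and the sideways force was about 0.3 N. This suggests nothing pressed on the fork.
- **Not confirmed by camera:** The gripper hid the fork from the side camera. The mid-gap height therefore rests on the arm's own measured position, not a picture.

The job was handed in at about 13.4 s of the 67 s allowed. The motions kept clear of the pin, tray, meter and receiver horn, but I didn't measure them again at the end.

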